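# Flip up the short-length stop and feed the tube to the long-length stop

### The arm

A 6-joint arm with a two-finger parallel gripper is mounted at the origin on a cart in front of the work surface, level with it; the furniture and walls round the work are solid. World frame = base frame: x ahead of the robot, y to its left, z up, the work surface at z = 0. Lengths are in m, angles in rad, forces in N, time in s.
With the tool pointing down it reaches from about 0.4 to 0.825 m from the base axis. Payload 7 kg.
Tool frame: the origin (TCP) lies between the finger pads; the fingertips stand 22 mm ahead of it and the grasp point (between the pads) lies 3 mm ahead of it; z points along the fingers, y is the direction in which the jaws open and shut (so a half turn about z gives the same grasp; the last joint's range is limited). The gripper opens to 88 mm and grips with 3 to 60 N. Pads are 19 mm wide; open, the fingers measure 130 mm over their backs; the gripper's body (78 mm by 193 mm) begins 47 mm behind the grasp point.
Start: joints at [-0.898, 0.359, 0.012, 0, -1.224, -0.288], TCP at [0.253, -0.626, 0.215] pointing down, gripper open.
Joint ranges: [-3.07, 3.07], [-1.43, 2.12], [-1.02, 1.25], [-3.03, 1.67], [-3.05, -0], [-3.03, 3.03]. Speed limits (rad/s): [2.39, 2.39, 3.01, 3.14, 3.14, 3.14].

### API

Orientations are given as [roll, pitch, yaw] about the fixed x, y, z axes, in that order (R = Rz(yaw) Ry(pitch) Rx(roll)).
In Python, from station import arm, optics gives the robot as it stands. The module is installed in compiled form; this text tells all that it offers.
- The arm moves only by the tool jog_arm, never from a script. Its argument "motion" is a list that holds one entry, the list of rows, each a list of 7 numbers: the shift along the tool's x, y, z in m, then the turn, a rotation vector about the tool's x, y, z in degrees, then the finger opening in m, from 0 to 0.0876. In form: [[[x, y, z, rx, ry, rz, grip], ...]]. A call has 1 to 8 rows; each row is the pose to reach, as a shift and turn from the pose measured when the call began, along the tool's axes at that moment; what a row does not reach only later rows make up. A row lasts 1/10 s, in which the tool goes at most 50 mm and 8.59 degrees, less where a joint would pass 70% of its speed; a pose out of reach is approached as far as the arm can. A call with a gripper value outside its range is refused whole. The fingers move at their own pace and stop on an object; "newtons" is the grip in N (left out, the last holds). Time passes only in rows, so rows that repeat a pose let the fingers close. It gives the time, the measured TCP pose, the force and the opening at its end, in the units of the state.
- arm.get_state(): the state, without advancing time (a new reading comes with each control period).
- optics.grab_frame(name): name is "side" or "top" or "wrist"; returns the picture (420x560x3 uint8, red, green, blue); there is no depth.
- optics.camera_model(name): a dict with "mtx" (3x3 intrinsics, pixels), "D" ([k1, k2, p1, p2, k3] as OpenCV has them; the pictures are not rectified), "R" (3x3) and "t" (3): a world point X has camera coordinates R X + t; the wrist camera has in their place "mount" (4x4, takes a point from camera to tool coordinates, whose origin is the TCP and whose axes are the flange's). Camera axes: x right, y down, z forward; pixel columns grow to the right and rows downward; lengths in m; the calibration is good to about 2 mm. A picture is of the moment at which its call begins: read the wrist's pose just before it. camera_model takes no time and is no camera call.
- arm.job_done(): hands the job in, once; it reports no verdict.
The state is a dict: "t": time; "q": joint angles; "qd": joint speeds; "joint_efforts": joint torques, N m; "eef_pos": TCP position; "ee_rot": TCP orientation; "force": force on the tool from outside, world axes, zero at the start; "moment": the same for the moment, N m; "width": finger opening in m.
Only numpy, scipy, OpenCV 4.12 (cv2) and the standard library are available. Lean on these libraries where they do the work, as an engineer would, in place of code of your own. Each camera call takes 0.05 s, during which the arm holds its last target.

### The job

The square steel tube in the sawing jig is to be cut to the longer length. Push the arm of the nearer flip-up stop (the one just ahead of the tube's end) up past its balance point so that it stays raised by itself, then push the tube along the fence by its other end until it butts against the second stop, whose arm stays down. Only push: do not pick the tube up, and leave the tape measure, the marker and the steel offcut where they lie.

Things in the scene. Friction and masses are not known exactly. Their poses are not given: they have to be found in the camera images.
- jig: Sawing jig, fixed on the bench: a grey bed plate 92 x 425 mm, its top 12 mm above the bench. Origin on the bench at the saw kerf, mid-channel; y runs along the fence toward the end the tube is fed from (the robot's left), x points away from the robot. The bed spans x -41 to 51 mm, y -210 to 215 mm; left of y = 50 mm it is bare.
- fence_end (a point): left end of the jig's slotted aluminium fence, on its face at the top (jig x 10, y 50, 52 mm above the bench); the fence runs from here to y = -210 mm, 24 mm thick. In front of the channel stand two cheeks 48 mm high (y -24 to 24, x -29 to -10 mm) with the kerf between them, and right of them a guide strip 18 mm above the bench (x -21 to -10 mm).
- tube: Square steel tube 17 x 17 x 220 mm, loose (about 0.16 kg), lying on the bed along the fence at about jig x = 0. Origin at the centre of its underside; its y axis runs along it, toward the jig's +y.
- tube_front (a point): centre of the tube's end face that looks at the stops (lower y), half-way up
- tube_back (a point): centre of the tube's other end face (higher y, the robot's left), half-way up: 20.5 mm above the bench. The end to push at; it lies on the bare part of the bed at the start and at the end of the feed.
- near_stop: Saddle of the nearer flip-up stop, fixed on the fence, 36 mm wide along the fence. Origin on the bench at jig x = 0, axes as the jig's. It is the short-length stop: the one nearer to the tube.
- near_hinge (a point): centre of the near stop's hinge, 75 mm above the bench; the hinge axis runs along the fence (jig y). A round weight 40 mm across stands on a stub over the hinge (its top about 98 mm from the hinge, leaning 0.25 rad toward the robot when the arm is down) and turns with the arm.
- near_bar (a point): centre of the round finger bar (12 mm thick, 56 mm long, along jig y) at the free end of the near arm, 125 mm from the hinge. Arm down: level with the hinge, 75 mm above the bench, on the robot's side of the jig, free air below. The arm is a flat bar 16 mm wide, 8 mm thick; a foot under it, 25 mm from the hinge, hangs into the tube's path.
- near_flip (a joint): angle of the near stop's arm: 0 = down (level, foot in the tube's path), grows as the finger bar swings up and away from the robot, 1.48 = fully raised against its rest. The balance point is near 0.8: below it the arm falls back down, beyond it the weight carries it up and holds it. 1 to 2 N at the finger bar lift it.
- far_stop: Saddle of the second, equal flip-up stop, farther along the fence (lower y); the long-length stop. Origin on the bench at jig x = 0, axes as the jig's.
- far_face (a point): the point on the far stop's foot (arm down) that the tube's front end must meet, 20.5 mm above the bench; the face is square to the fence and looks toward the tube (jig +y)
- far_flip (a joint): angle of the far stop's arm, as for the near one; it is 0 (down) and must stay down
- tape_measure: tape measure, 37 x 85 x 60 mm, behind the jig, to be left alone; origin at the centre of its underside
- steel_offcut: steel offcut, 20 x 85 x 12 mm, on the bench in front of the jig to the left, to be left alone; origin at the centre of its underside
- marker: marker pen, 17 x 135 x 16 mm, on the bench in front of the jig to the right, to be left alone; origin at the centre of its underside
Things that resemble listed ones, but are neither listed nor needed, are in the scene too. Of the things like the tube, leave any that is brown; of the rest the larger one is meant.

How it is judged:
On the way, in this order (a step that is already met when the one before it is completed fails the run):
1. the near stop's arm stands raised past its balance point by itself, untouched, the tube still short of the far stop (value of joint near_flip above 1.3 rad and contact force between the fingers and near_stop below 0.05 N and y of tube_front in the frame of far_face above 0.02 m), for 0.3 s.
2. the tube butts against the far stop (y of tube_front in the frame of far_face below 0.003 m and value of joint near_flip above 1.2 rad), for 0.2 s.
At the end, for the whole second after the job is handed in: The near stop's arm stands raised by itself (joint above 1.3), the far stop's arm is down (below 0.06), and the tube lies still in the channel along the fence (within 0.04 rad) with its front end within 3 mm of the far stop's face (value of joint near_flip above 1.3 rad and value of joint far_flip below 0.06 rad and y of tube_front in the frame of far_face between -0.003 and 0.003 m and distance between tube_front and far_face below 0.007 m and angle between the y axis of tube and the y axis of jig, either way round below 0.04 rad and linear speed of tube below 0.01 m/s); the robot touches nothing.
It fails at once if the tube is lifted or tipped (z of tube in the frame of jig above 0.022 m or z of any of tube_front, tube_back in the frame of jig above 0.032 m).
It fails at once if the far stop's arm is raised (value of joint far_flip above 0.2 rad).
It fails at once if a bystander is disturbed (distance of any of tape_measure, steel_offcut, marker from where it was at the start of the episode above 0.02 m).
It also fails if it takes over 51 s, if anything falls off the work surface, if the arm or the gripper's body presses on something with over 40 N, if the wrist force passes 120 N, or if a joint passes its speed limit or range.

## Working session

There is one attempt and no reset: what is moved stays moved. The work goes in short steps, Python scripts to look and compute and a tool call to move; the robot and the scene stay as the last step left them, time stands still between calls to the robot, and variables do not carry over. Pictures are saved under pics/ and viewed, and the job is handed in when it is done.

Besides the shell and the picture viewer there is one more tool, called by a JSON object that holds its "name" and its "arguments", one argument or row to a line. jog_arm: Moves the arm, as the interface text tells. Its arguments: {"type":"object","properties":{"motion":{"type":"array","items":{"type":"array","items":{"type":"array","items":{"type":"number"}}}},"newtons":{"type":"number"}},"required":["motion"]}

```bash
mkdir -p pics; ls
python3 - <<'E'
from station import arm, optics
import cv2
for n in ["side","top"]:
    im=optics.grab_frame(n); cv2.imwrite(f"pics/{n}0.png",im[:,:,::-1])
    m=optics.camera_model(n); print(n,m)
print(arm.get_state()); print(optics.camera_model("wrist"))
E
```

```text
pics
side {'mtx': array([[474.36226326,   0.        , 282.90306965],
       [  0.        , 474.36226326, 211.19447989],
       [  0.        ,   0.        ,   1.        ]]), 'D': array([-0.14722846,  0.        ,  0.        ,  0.        ,  0.        ]), 'R': array([[-0.97997625, -0.19906213,  0.00456301],
       [-0.11392877,  0.54177849, -0.83276425],
       [ 0.16329968, -0.81660905, -0.55360896]]), 't': array([0.57076659, 0.10488154, 1.06856352])}
top {'mtx': array([[464.70601335,   0.        , 270.92779027],
       [  0.        , 464.70601335, 211.55050123],
       [  0.        ,   0.        ,   1.        ]]), 'D': array([0.04864607, 0.        , 0.        , 0.        , 0.        ]), 'R': array([[-0.02383249, -0.99931942, -0.02815519],
       [-0.98459819,  0.02834205, -0.17251993],
       [ 0.17320049,  0.02360997, -0.98460355]]), 't': array([0.09112693, 0.59444051, 1.13593737])}
{'t': 0.1, 'q': array([-8.97882925e-01,  3.59318588e-01,  1.11117935e-02, -3.41543522e-04,
       -1.22410677e+00, -2.88104062e-01]), 'qd': array([ 3.86121250e-04, -7.03685360e-04,  2.69459717e-03,  9.2967
[... 351 characters left out ...]
717141,  0.03341275]), 'moment': array([0.04163668, 0.01174725, 0.0425458 ]), 'width': 0.08742387637880664}
{'mtx': array([[370.77578472,   0.        , 277.82925204],
       [  0.        , 370.77578472, 210.14717993],
       [  0.        ,   0.        ,   1.        ]]), 'D': array([-0.05739338,  0.        ,  0.        ,  0.        ,  0.        ]), 'mount': array([[ 4.45645677e-04, -9.54087184e-01, -2.99528707e-01,
         8.05940556e-02],
       [ 9.99999761e-01,  5.83347420e-04, -3.70310839e-04,
        -1.07566346e-03],
       [ 5.28038124e-04, -2.99528470e-01,  9.54087216e-01,
        -1.69674160e-01],
       [ 0.00000000e+00,  0.00000000e+00,  0.00000000e+00,
         1.00000000e+00]])}
```

View pics/side0.png

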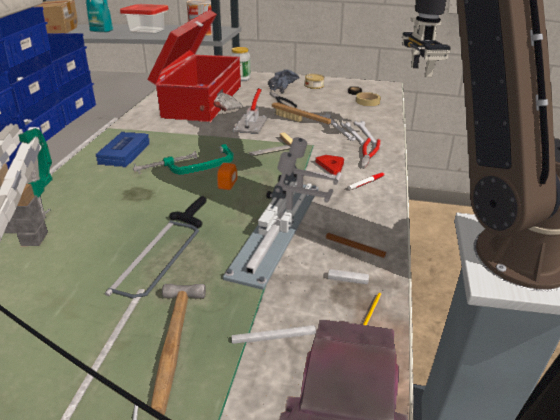

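View pics/top0.png

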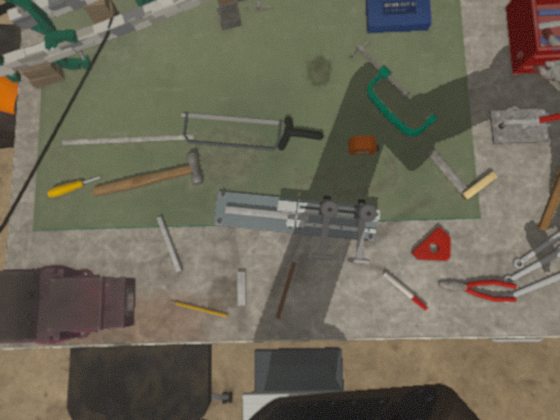

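Run:
```python
import cv2
a=cv2.imread("pics/top0.png")[170:290,200:440]; cv2.imwrite("pics/top0z.png",cv2.resize(a,None,fx=3.33,fy=3.33,interpolation=cv2.INTER_CUBIC))
a=cv2.imread("pics/side0.png")[130:295,215:405]; cv2.imwrite("pics/side0z.png",cv2.resize(a,None,fx=3.6,fy=3.6,interpolation=cv2.INTER_CUBIC))
```

```text
(no output)
```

View pics/top0z.png

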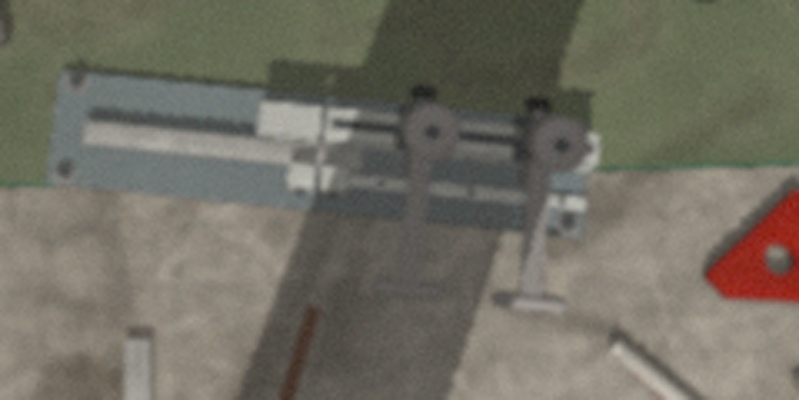

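View pics/side0z.png

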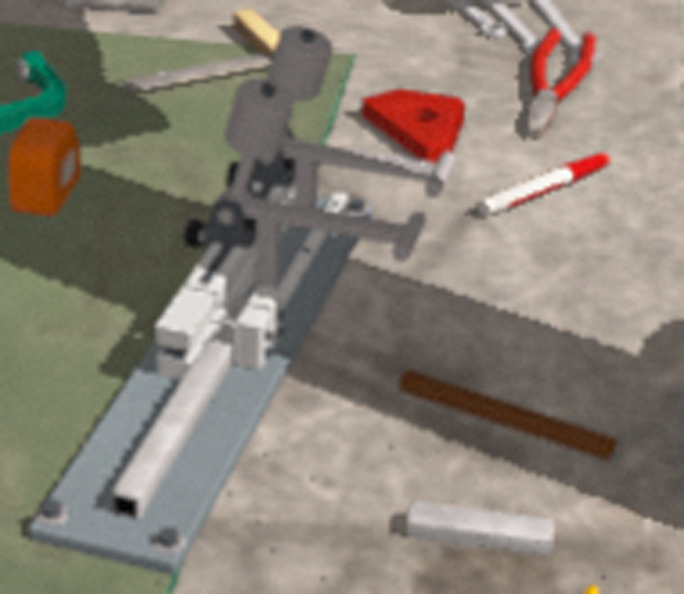

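```bash
cat > h.py <<'E'
import numpy as np, cv2
from station import arm, optics
from scipy.optimize import least_squares
def proj(n,X,pose=None):
    m=optics.camera_model(n)
    X=np.atleast_2d(np.asarray(X,float))
    if n!="wrist": R,t=m["R"],m["t"]
    else:
        p,Rt=pose; M=np.eye(4); M[:3,:3]=Rt; M[:3,3]=p; T=np.linalg.inv(M@m["mount"]); R,t=T[:3,:3],T[:3,3]
    return cv2.projectPoints(X,cv2.Rodrigues(R)[0],t,m["mtx"],m["D"])[0][:,0]
def tri(obs):
    f=lambda X: np.concatenate([proj(n,X)[0]-uv for n,uv in obs])
    r=least_squares(f,[.6,0,.05]); return r.x,np.round(r.fun,1)
S=lambda a,b:(215+a/3.6,130+b/3.6)
T=lambda a,b:(200+a/3.33,170+b/3.33)
E
python3 - <<'E'
from h import *
for nm,s,t in [("nearbar",S(408,237),T(410,288)),("farbar",S(440,173),T(531,302)),("tubeback top",S(131,492),T(86,133)),
 ("nearL bed",S(180,570),T(50,182)),("farL bed",S(30,530),T(62,70)),("weightnear top",S(258,88),T(432,131)),("weightfar top",S(306,35),T(562,145))]:
    print(nm,*tri([("side",s),("top",t)]))
def jig(p,X):
    c,s=np.cos(p[2]),np.sin(p[2]); X=np.asarray(X,float); return np.array([p[0]+c*X[0]-s*X[1],p[1]+s*X[0]+c*X[1],X[2]])
pts=[((-.041,.215,.012),S(180,570),T(50,182)),((.051,.215,.012),S(30,530),T(62,70)),((-.041,-.210,.012),None,T(580,238))]
def f(p):
    o=[]
    for X,s,t in pts:
        if s: o+=list(proj("side",jig(p,X))[0]-s)
        o+=list(proj("top",jig(p,X))[0]-t)
    return np.array(o)
r=least_squares(f,[.6,0,0]); print(r.x,r.fun.round(1))
Rj=r.x
def inv(p,X):
    c,s=np.cos(p[2]),np.sin(p[2]); d=X[:2]-p[:2]; return [c*d[0]+s*d[1],-s*d[0]+c*d[1],X[2]]
for s,t in [(S(408,237),T(410,288)),(S(440,173),T(531,302)),(S(131,492),T(86,133)),(S(258,88),T(432,131))]:
    print(np.round(inv(Rj,tri([("side",s),("top",t)])[0]),4))
E
```

```text
nearbar [ 0.47895389 -0.05093418  0.07170505] [ 0.7  0.1 -0.  -0.7]
farbar [ 0.46637099 -0.13889345  0.07382837] [ 0.8  0.1 -0.  -0.7]
tubeback top [0.60983967 0.19423356 0.02877371] [ 0.4  0.1 -0.1 -0.5]
nearL bed [0.5742317  0.22628447 0.00327896] [-0. -0.  0.  0.]
farL bed [0.66610402 0.21592411 0.00755486] [ 0.4  0.1 -0.1 -0.5]
weightnear top [ 0.58227698 -0.06243971  0.1662023 ] [ 1.9  0.4 -0.2 -1.8]
weightfar top [ 0.56757784 -0.15118064  0.16599963] [ 0.9  0.2 -0.1 -0.8]
[ 0.58551672  0.01161633 -0.13272424] [-0.1 -1.8 -1.9 -0.1  0.7 -0.7 -1.1 -0.3  0.6  0.1]
[-0.0973 -0.0761  0.0717]
[-0.0982 -0.165   0.0738]
[-1.000e-04  1.842e-01  2.880e-02]
[ 0.0066 -0.0738  0.1662]
```

```bash
cat >> h.py <<'E'
from scipy.spatial.transform import Rotation as Ro
J=np.array([.5855,.0116,-.1327])
def jw(X):
    c,s=np.cos(J[2]),np.sin(J[2]); return np.array([J[0]+c*X[0]-s*X[1],J[1]+s*X[0]+c*X[1],X[2]])
def wj(X):
    c,s=np.cos(J[2]),np.sin(J[2]); d=np.asarray(X[:2])-J[:2]; return np.array([c*d[0]+s*d[1],-s*d[0]+c*d[1],X[2]])
def st():
    s=arm.get_state(); return s,np.array(s["eef_pos"]),Ro.from_euler("xyz",s["ee_rot"])
def rel(p,R):
    s,p0,R0=st(); d=R0.inv().apply(np.asarray(p)-p0); rv=(R0.inv()*R).as_rotvec(degrees=True)
    return np.round(d,4),np.round(rv,2)
def fwd(tilt): # tool z down tilted forward along jig x by tilt deg, tool x backwards/down
    return Ro.from_euler("z",J[2])*Ro.from_euler("y",-tilt,degrees=True)*Ro.from_matrix([[-1,0,0],[0,1,0],[0,0,-1]])
def report():
    s,p,R=st(); import json
    print("t",round(s["t"],2),"p",p.round(4),"jig",wj(p).round(4),"zax",R.as_matrix()[:,2].round(3),"xax",R.as_matrix()[:,0].round(3),"q",s["q"].round(3),"F",s["force"].round(2),"w",round(s["width"],4))
    open("log.txt","a").write(json.dumps([list(s["q"]),list(p),list(R.as_rotvec())])+"\n")
E
python3 - <<'E'
from h import *
report()
print(fwd(30).as_matrix()[:,2], rel([.42,-.25,.25],fwd(30)))
E
```

```text
t 0.1 p [ 0.2532 -0.6252  0.2138] jig [-0.2451 -0.6752  0.2138] zax [-0.001  0.001 -1.   ] xax [-0.927 -0.375  0.   ] q [-0.898  0.359  0.011 -0.    -1.224 -0.288] F [-0.11 -0.28  0.03] w 0.0874
[ 0.49560413 -0.06615544 -0.8660254 ] (array([-0.2954,  0.2852, -0.0358]), array([  7.84, -29.35,  28.94]))
```

{"name": "jog_arm", "arguments": {
  "motion": [
    [[-0.295,0.285,-0.036,7.8,-29.4,28.9,0],[-0.295,0.285,-0.036,7.8,-29.4,28.9,0],[-0.295,0.285,-0.036,7.8,-29.4,28.9,0],[-0.295,0.285,-0.036,7.8,-29.4,28.9,0],[-0.295,0.285,-0.036,7.8,-29.4,28.9,0],[-0.295,0.285,-0.036,7.8,-29.4,28.9,0],[-0.295,0.285,-0.036,7.8,-29.4,28.9,0],[-0.295,0.285,-0.036,7.8,-29.4,28.9,0]]
  ],
  "newtons": 20
}}

```text
t: 0.9
eef_pos: [0.4093, -0.2727, 0.2486]
ee_rot: [3.141, 0.525, 3.008]
force: [0.3, -0.6, -0.5]
width: 0.0292
```

Run:
```python
from h import *
report()
print(rel([.42,-.15,.2],fwd(45)))
```

```text
t 0.9 p [ 0.4093 -0.2727  0.2486] jig [-0.1371 -0.3051  0.2486] zax [ 0.496 -0.066 -0.866] xax [-0.858  0.116 -0.501] q [-0.23  -0.261 -0.659 -0.081 -0.652 -1.423] F [ 0.33 -0.62 -0.54] w 0.0292
(array([0.0293, 0.123 , 0.0393]), array([  0.  , -14.95,  -0.06]))
```

{"name": "jog_arm", "arguments": {
  "motion": [
    [[0.029,0.123,0.039,0,-15,0,0],[0.029,0.123,0.039,0,-15,0,0],[0.029,0.123,0.039,0,-15,0,0],[0.029,0.123,0.039,0,-15,0,0],[0.029,0.123,0.039,0,-15,0,0]]
  ]
}}

```text
t: 1.4
eef_pos: [0.4227, -0.2018, 0.2121]
ee_rot: [3.07, 0.765, 3.009]
force: [-1.1, -0.5, -0.4]
width: 0.0004
```

Run:
```python
from h import *
report()
print(rel(jw([-.17,-.076,.06]),fwd(45)))
```

```text
t 1.4 p [ 0.4227 -0.2018  0.2121] jig [-0.1331 -0.233   0.2121] zax [ 0.694 -0.021 -0.72 ] xax [-0.715  0.095 -0.692] q [-0.014 -0.387 -1.016  0.063 -0.174 -1.718] F [-1.08 -0.45 -0.42] w 0.0004
(array([0.1319, 0.1507, 0.0952]), array([ 4.08, -1.18, -0.04]))
```

```bash
cat > fk.py <<'E'
import numpy as np, json
from scipy.spatial.transform import Rotation as Ro
from scipy.optimize import least_squares
rx=lambda a:Ro.from_euler("x",a); ry=lambda a:Ro.from_euler("y",a); rz=lambda a:Ro.from_euler("z",a)
# all-zero: forearm & tool along +x
T0=None
def fk(q,P,s4=1,s6=1):
    a,d,h,e1,L1,e2x,e2z,Lt,Lz=P[:9]
    R1=rz(q[0]); R2=R1*ry(q[1]); R3=R2*ry(-q[2]); R4=R3*rx(s4*q[3]); R5=R4*ry(-q[4]); R6=R5*rx(s6*q[5])
    p=R1.apply([a,d,h])+R2.apply([e1,0,L1])+R3.apply([e2x,0,e2z])+R5.apply([Lt,0,Lz])
    return p,R6
D=[json.loads(l) for l in open("log.txt")]
def rot0(s4,s6):
    q,p,r=D[0]; return fk(q,np.zeros(9),s4,s6)[1].inv()*Ro.from_rotvec(r)
def fit():
    best=None
    for s4 in(1,-1):
        for s6 in (1,-1):
            R0=rot0(s4,s6)
            def f(x):
                o=[]
                for q,p,r in D:
                    pp,R=fk(q,x,s4,s6); o+=list(pp-p); o+=list(.3*((R*R0).inv()*Ro.from_rotvec(r)).as_rotvec())
                return np.array(o+list(1e-3*(x-np.array([0,.15,.3,0,.45,.5,0,.25,0]))))
            r=least_squares(f,[0,.15,.3,0,.45,.5,0,.25,0])
            if best is None or r.cost<best[0]: best=(r.cost,r.x,s4,s6,R0,r.fun)
    return best
if __name__=="__main__":
    b=fit(); print(b[0],b[1].round(4),b[2:4],b[4].as_matrix().round(2),b[5].round(4))
E
python3 fk.py
```

```text
1.2269881184887234e-07 [ 0.1388 -0.1918  0.1515 -0.049   0.6315  0.3461 -0.0116  0.4172  0.011 ] (-1, -1) [[-0. -0.  1.]
 [-1. -0. -0.]
 [ 0. -1. -0.]] [ 0.      0.     -0.      0.      0.      0.      0.     -0.      0.
  0.     -0.      0.     -0.     -0.     -0.      0.     -0.      0.
  0.0001 -0.0003 -0.0001 -0.      0.0002 -0.0002 -0.      0.0002  0.    ]
```

```bash
cat > scan.py <<'E'
from fk import *
from h import J,jw
b=fit(); P,s4,s6,R0=b[1:5]
lo=np.array([-3.07,-1.43,-1.02,-3.03,-3.05,-3.03]);hi=np.array([3.07,2.12,1.25,1.67,0,3.03])
def ik(p,R,q0s):
    best=(9,None)
    for q0 in q0s:
        def f(q):
            pp,RR=fk(q,P,s4,s6); return np.concatenate([pp-p,.3*((RR*R0).inv()*R).as_rotvec()])
        r=least_squares(f,np.clip(q0,lo+.01,hi-.01),bounds=(lo,hi),max_nfev=60)
        e=np.abs(r.fun).max()
        if e<best[0]: best=(e,r.x)
        if e<1e-3: break
    return best
def orient(psi,phi,xup):
    # tool z: jig azimuth psi, tilt phi from down; xup True: tool x on the upper side
    z=np.array([np.cos(psi)*np.sin(phi),np.sin(psi)*np.sin(phi),-np.cos(phi)])
    n=np.array([0,0,1.])-z*z[2]; n/=np.linalg.norm(n)
    x=n if xup else -n
    y=np.cross(z,x); return Ro.from_euler("z",J[2])*Ro.from_matrix(np.c_[x,y,z]),n,z
if __name__=="__main__":
    rng=np.random.default_rng(0)
    qs=[np.array(D[-1][0])]+[rng.uniform(lo,hi) for _ in range(6)]
    for phi in (35,45,60):
      for psid in (0,-30,-60,-90,30,60,90):
        for xup in (0,1):
            R,n,z=orient(np.radians(psid),np.radians(phi),xup)
            out=[]
            for th in (0,.45,.95):
                B=np.array([.027-.125*np.cos(th),-.076,.075+.125*np.sin(th)])
                B=B+np.array([0,-.022*np.sin(np.radians(psid)),0])
                tcp=B-n*.0165-z*.012
                e,q=ik(jw(tcp),R,qs); out.append(round(e*1000,1))
            if max(out)<60: print(phi,psid,xup,out,q.round(2))
E
python3 scan.py
```

```text
35 0 0 [np.float64(0.0), np.float64(0.0), np.float64(0.0)] [ 0.66 -0.24 -0.95  0.85 -0.57 -3.02]
35 0 1 [np.float64(0.0), np.float64(19.1), np.float64(0.0)] [ 0.66 -0.24 -0.95  0.85 -0.57  0.12]
35 -30 0 [np.float64(3.0), np.float64(0.0), np.float64(0.0)] [ 2.92 -1.37 -0.36 -1.57 -2.9  -0.36]
35 -30 1 [np.float64(28.1), np.float64(5.8), np.float64(0.0)] [ 0.9  -0.07 -0.87  0.79 -0.94 -0.53]
35 -60 0 [np.float64(41.9), np.float64(25.9), np.float64(20.9)] [ 3.07 -1.43 -0.06 -1.77 -2.67 -1.25]
35 -60 1 [np.float64(0.0), np.float64(0.0), np.float64(0.0)] [ 0.84  0.17 -0.64  0.61 -1.14 -0.82]
35 -90 0 [np.float64(0.0), np.float64(0.0), np.float64(0.0)] [ 0.69  0.36 -0.36  0.41 -1.35  2.12]
35 -90 1 [np.float64(0.0), np.float64(0.0), np.float64(0.0)] [ 0.69  0.36 -0.36  0.41 -1.35 -1.02]
35 30 0 [np.float64(0.0), np.float64(0.0), np.float64(0.0)] [ 0.11 -0.09 -0.91 -0.78 -0.22 -0.57]
35 30 1 [np.float64(0.0), np.float64(0.0), np.float64(0.0)] [ 0.11 -0.09 -0.91 -0.78 -0.22  2.57]
35 60 0 [np.float64(0.0), np.float64(0.0), np.float64(0.0)] [-0.21  0.15 -0.68 -0.95 -0.69  0.29]
35 60 1 [np.f
[... 1959 characters left out ...]
  1.88]
60 -90 1 [np.float64(0.0), np.float64(0.0), np.float64(0.0)] [ 0.82  0.63 -0.4   0.53 -1.5  -1.27]
60 30 0 [np.float64(24.6), np.float64(0.0), np.float64(4.0)] [ 1.48 -1.43 -0.84  0.89 -1.53 -2.41]
60 30 1 [np.float64(24.6), np.float64(0.0), np.float64(4.0)] [ 1.48 -1.43 -0.84  0.89 -1.53  0.74]
60 60 0 [np.float64(26.0), np.float64(10.4), np.float64(0.0)] [-0.48  0.5  -0.93 -1.66 -1.03  1.4 ]
60 60 1 [np.float64(26.0), np.float64(10.4), np.float64(0.0)] [-0.48  0.5  -0.93 -1.66 -1.03 -1.74]
60 90 0 [np.float64(0.0), np.float64(0.0), np.float64(0.0)] [-0.46  0.62 -0.44 -1.03 -1.27  1.07]
60 90 1 [np.float64(0.0), np.float64(0.0), np.float64(0.0)] [-0.46  0.62 -0.44 -1.03 -1.27 -2.07]
```

```bash
cat > wp.py <<'E'
from h import *
from scan import orient
R,n,z=orient(-np.pi/2,np.radians(45),1)
def tcp(th,gap=0,back=0,zt=.006):
    B=np.array([.027-.125*np.cos(th),-.048,.075+.125*np.sin(th)])
    # lower corner of bar end
    return B+np.array([0,0,-.006])-n*(.0095+gap)-z*(zt+back)
E
python3 - <<'E'
from wp import *
print(n,z,tcp(0),tcp(0,.02,.06))
print(rel(jw([-.15,0.03,.24]),R))
E
```

```text
[ 4.32978028e-17 -7.07106781e-01  7.07106781e-01] [ 4.32978028e-17 -7.07106781e-01 -7.07106781e-01] [-0.098      -0.03703984  0.06652513] [-0.098      0.0195287  0.0948094]
(array([-0.0072,  0.2646, -0.013 ]), array([  3.49,  71.86, -95.28]))
```

{"name": "jog_arm", "arguments": {
  "motion": [
    [[-0.007,0.265,-0.013,3.5,71.9,-95.3,0],[-0.007,0.265,-0.013,3.5,71.9,-95.3,0],[-0.007,0.265,-0.013,3.5,71.9,-95.3,0],[-0.007,0.265,-0.013,3.5,71.9,-95.3,0],[-0.007,0.265,-0.013,3.5,71.9,-95.3,0],[-0.007,0.265,-0.013,3.5,71.9,-95.3,0]]
  ]
}}

```text
t: 2.0
eef_pos: [0.4399, 0.0627, 0.2404]
ee_rot: [-2.877, 0.155, -2.591]
force: [2.0, -1.1, 1.1]
width: 0.0003
```

Run:
```python
from wp import *
report()
print(rel(jw([-.15,0.03,.24]),R))
```

```text
t 2.0 p [0.4399 0.0627 0.2404] jig [-0.151   0.0314  0.2404] zax [ 0.264 -0.145 -0.954] xax [-0.842 -0.517 -0.154] q [ 0.867 -0.21  -0.736  0.356 -1.012 -2.094] F [ 1.96 -1.1   1.13] w 0.0003
(array([ 0.0001, -0.0016,  0.0009]), array([  3.12,  42.97, -56.05]))
```

{"name": "jog_arm", "arguments": {
  "motion": [
    [[0,-0.001,0.001,3.1,43,-56,0],[0,-0.001,0.001,3.1,43,-56,0],[0,-0.001,0.001,3.1,43,-56,0],[0,-0.001,0.001,3.1,43,-56,0],[0,-0.001,0.001,3.1,43,-56,0],[0,-0.001,0.001,3.1,43,-56,0],[0,-0.001,0.001,3.1,43,-56,0],[0,-0.001,0.001,3.1,43,-56,0]]
  ]
}}

```text
t: 2.8
eef_pos: [0.4412, 0.0609, 0.2396]
ee_rot: [-3.119, -0.769, -1.744]
force: [0.3, -0.0, -0.7]
width: 0.0003
```

Run:
```python
from wp import *
report()
print(rel(jw([-.15,0.03,.24]),R)); t=tcp(0,.02,.06);print(rel(jw(t),R), rel(jw(tcp(0,.015)),R))
for n_ in("side","top","wrist"): cv2.imwrite(f"pics/{n_}1.png",optics.grab_frame(n_)[:,:,::-1])
```

```text
t 2.8 p [0.4412 0.0609 0.2396] jig [-0.1496  0.0298  0.2396] zax [-0.097 -0.689 -0.718] xax [-0.124 -0.708  0.695] q [ 0.918  0.273 -0.452  0.349 -1.548 -1.218] F [ 0.28 -0.02 -0.68] w 0.0003
(array([ 0.0002,  0.0004, -0.0005]), array([ 0.3 ,  0.92, -1.66]))
(array([-0.0948, -0.0494,  0.1108]), array([ 0.3 ,  0.92, -1.66])) (array([-0.0889, -0.0499,  0.1708]), array([ 0.3 ,  0.92, -1.66]))
```

View pics/wrist1.png

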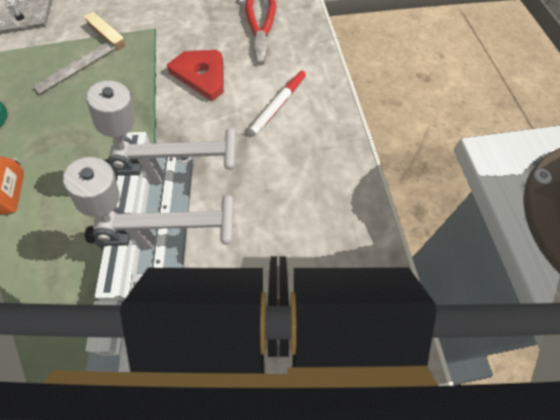

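View pics/side1.png

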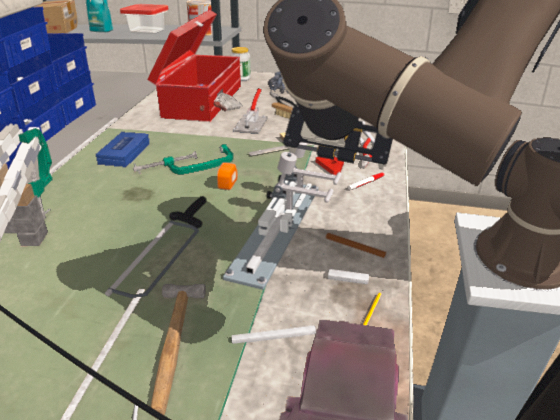

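Run:
```python
from wp import *
s,p,Rc=st(); pose=(p,Rc.as_matrix())
for X in ([-.098,-.076,.075],[-.098,-.048,.075],[-.098,-.104,.075],[-.098,-.165,.075],[-.041,-.21,.012]): print(X,proj("wrist",jw(X),pose).round(0))
```

```text
[-0.098, -0.076, 0.075] [[229. 217.]]
[-0.098, -0.048, 0.075] [[228. 242.]]
[-0.098, -0.104, 0.075] [[229. 193.]]
[-0.098, -0.165, 0.075] [[231. 146.]]
[-0.041, -0.21, 0.012] [[196. 148.]]
```

{"name": "jog_arm", "arguments": {
  "motion": [
    [[-0.095,-0.05,0.111,0.3,0.9,-1.7,0],[-0.095,-0.05,0.111,0.3,0.9,-1.7,0],[-0.095,-0.05,0.111,0.3,0.9,-1.7,0],[-0.095,-0.05,0.111,0.3,0.9,-1.7,0],[-0.092,-0.05,0.14,0.3,0.9,-1.7,0],[-0.089,-0.05,0.171,0.3,0.9,-1.7,0],[-0.089,-0.05,0.171,0.3,0.9,-1.7,0],[-0.089,-0.05,0.171,0.3,0.9,-1.7,0]]
  ]
}}

```text
t: 3.75
eef_pos: [0.4851, -0.0016, 0.0558]
ee_rot: [-3.136, -0.783, -1.711]
force: [0.2, 0.7, 0.2]
width: 0.0006
```

Run:
```python
from wp import *
report()
for th in (0,.2,.4,.6,.8,.95,1.05): print(th,rel(jw(tcp(th)),R))
for n_ in("side","wrist"): cv2.imwrite(f"pics/{n_}2.png",optics.grab_frame(n_)[:,:,::-1])
a=cv2.imread("pics/side2.png")[130:295,215:405]; cv2.imwrite("pics/side2z.png",cv2.resize(a,None,fx=3.6,fy=3.6))
```

```text
t 3.75 p [ 0.4851 -0.0016  0.0558] jig [-0.0977 -0.0264  0.0558] zax [-0.094 -0.699 -0.709] xax [-0.099 -0.702  0.705] q [ 0.768  0.515 -0.654  0.508 -1.119 -1.303] F [0.23 0.72 0.2 ] w 0.0006
0 (array([ 0.0152,  0.0002, -0.0001]), array([ 0.01,  0.15, -0.32]))
0.2 (array([ 0.0327, -0.0024, -0.0177]), array([ 0.01,  0.15, -0.32]))
0.4 (array([ 0.0494, -0.0099, -0.0346]), array([ 0.01,  0.15, -0.32]))
0.6 (array([ 0.0648, -0.0219, -0.0502]), array([ 0.01,  0.15, -0.32]))
0.8 (array([ 0.0782, -0.0381, -0.0637]), array([ 0.01,  0.15, -0.32]))
0.95 (array([ 0.0866, -0.0525, -0.0722]), array([ 0.01,  0.15, -0.32]))
1.05 (array([ 0.0913, -0.063 , -0.077 ]), array([ 0.01,  0.15, -0.32]))
```

View pics/side2z.png

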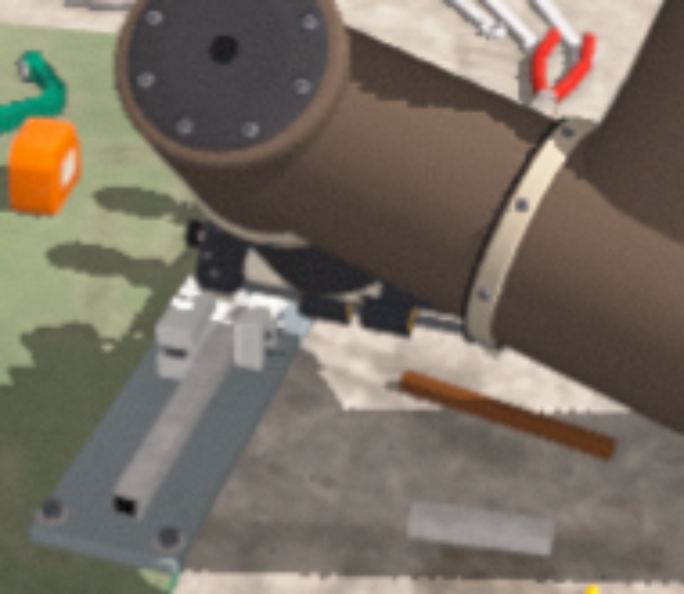

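View pics/wrist2.png

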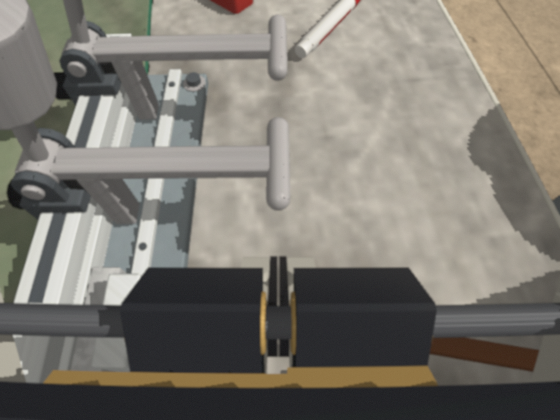

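Run:
```python
from wp import *
s,p,Rc=st(); pose=(p,Rc.as_matrix()); M=Rc.as_matrix()
for zt,xt in((.022,0),(.022,.0095),(.022,-.0095),(.006,.0095)): X=p+M[:,2]*zt+M[:,0]*xt; print(wj(X).round(4),proj("wrist",X,pose).round(0))
print(proj("wrist",jw([-.098,-.048,.075]),pose))
```

```text
[-0.0972 -0.0405  0.0401] [[280. 247.]]
[-0.0972 -0.0472  0.0467] [[280. 231.]]
[-0.0971 -0.0337  0.0334] [[280. 262.]]
[-0.0973 -0.036   0.0581] [[281. 242.]]
[[282.04501648 205.71093823]]
```

Run:
```python
import cv2
a=cv2.imread("pics/wrist2.png")[190:400,120:440]; cv2.imwrite("pics/wrist2z.png",cv2.resize(a,None,fx=2.5,fy=2.5,interpolation=cv2.INTER_CUBIC))
```

```text
(no output)
```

View pics/wrist2z.png

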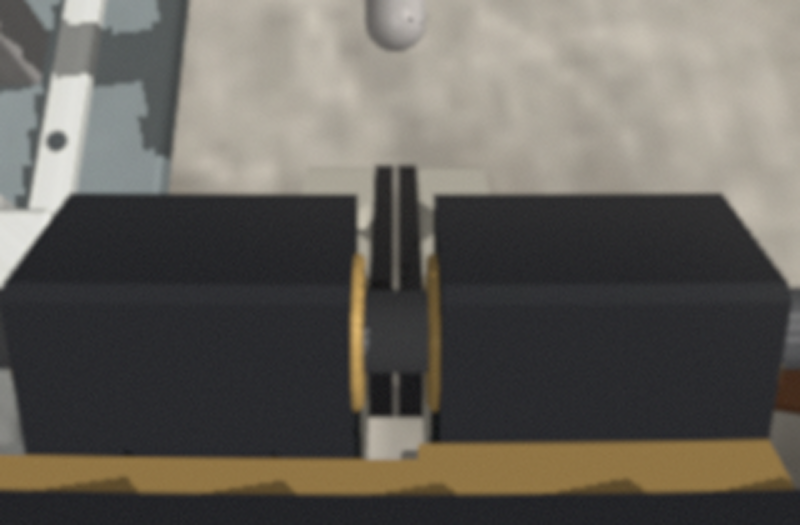

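Run:
```python
from h import *
import json
q,p,r=json.loads(open("log.txt").readline()); M=Ro.from_rotvec(r).as_matrix(); p=np.array(p)
im=cv2.imread("pics/side0.png")
z=8; x0,y0=390,20
c=cv2.resize(im[y0:y0+70,x0:x0+95],None,fx=z,fy=z,interpolation=cv2.INTER_CUBIC)
for yy in (-.044,.044):
  for xx in(-.0095,.0095):
    X=p+M@np.array([xx,yy,.022]); u=proj("side",X)[0]; print(xx,yy,u)
    cv2.circle(c,(int((u[0]-x0+.5)*z),int((u[1]-y0+.5)*z)),4,(0,0,255),-1)
cv2.imwrite("pics/tip0.png",c)
```

```text
-0.0095 -0.044 [411.67610713  78.00122035]
0.0095 -0.044 [416.86731148  77.83830938]
-0.0095 0.044 [422.93513698  86.5810492 ]
0.0095 0.044 [428.32828948  86.39481263]
```

View pics/tip0.png

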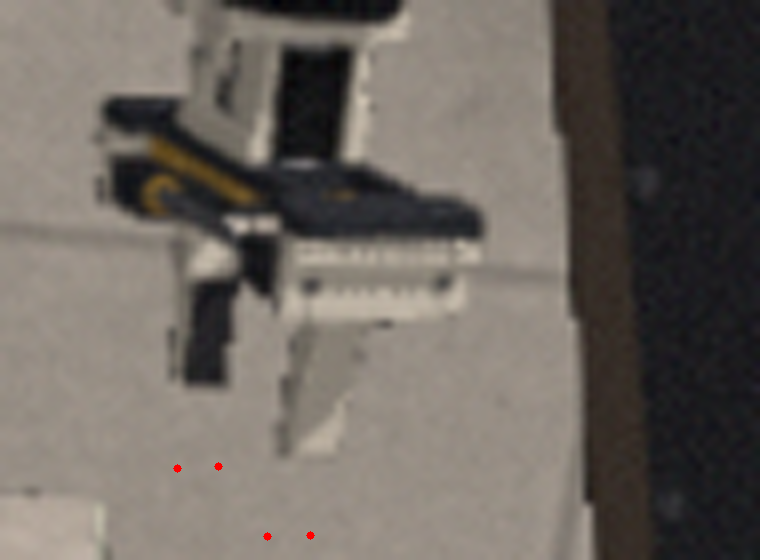

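Run:
```python
from wp import *
import json
q,p0,r=json.loads(open("log.txt").readline()); M=Ro.from_rotvec(r).as_matrix(); p0=np.array(p0)
for zt in (.022,0,-.01,-.015,-.02): print(zt,[(proj("side",p0+M@np.array([xx,yy,zt]))[0]-[390,20]+.5)*8 for yy in(-.044,.044) for xx in (-.0095,.0095)])
s,p,Rc=st()
print(tcp(0,.012,0,-.027),rel(jw(tcp(0,.012,0,-.027)),R))
```

```text
0.022 [array([177.40885702, 468.00976283]), array([218.93849185, 466.70647504]), array([267.48109587, 536.64839364]), array([310.62631588, 535.15850106])]
0 [array([184.26761398, 416.98464936]), array([226.0288294 , 415.83934679]), array([275.34986383, 483.5481742 ]), array([318.74418336, 482.2344926 ])]
-0.01 [array([187.39122775, 393.59893318]), array([229.25756633, 392.5272963 ]), array([278.93473362, 459.19764081]), array([322.44208955, 457.96627517])]
-0.015 [array([188.95429429, 381.86103872]), array([230.87315453, 380.82667616]), array([280.72890404, 446.97225578]), array([324.29272507, 445.78257752])]
-0.02 [array([190.51814592, 370.09315425]), array([232.48949862, 369.09636286]), array([282.52416524, 434.71348568]), array([326.14441286, 433.56585105])]
[-0.098      -0.05188909  0.03470532] (array([0.0043, 0.0008, 0.0338]), array([-0.08,  0.24, -0.28]))
```

{"name": "jog_arm", "arguments": {
  "motion": [
    [[0.004,0.001,0.01,0,0.2,-0.3,0],[0.004,0.001,0.02,0,0.2,-0.3,0],[0.004,0.001,0.025,0,0.2,-0.3,0],[0.004,0.001,0.03,0,0.2,-0.3,0]]
  ]
}}

```text
t: 4.25
eef_pos: [0.4815, -0.0245, 0.0369]
ee_rot: [-3.141, -0.785, -1.703]
force: [-0.1, 0.1, -0.7]
width: 0.0009
```

Run:
```python
from wp import *
report()
for th in (0,.2,.4,.6,.8,.95,1.05): print(th,rel(jw(tcp(th,0,0,-.024)),R))
for n_ in("wrist",): cv2.imwrite(f"pics/{n_}3.png",optics.grab_frame(n_)[:,:,::-1])
```

```text
t 4.25 p [ 0.4815 -0.0245  0.0369] jig [-0.0984 -0.0495  0.0369] zax [-0.092 -0.701 -0.707] xax [-0.093 -0.701  0.707] q [ 0.736  0.53  -0.709  0.553 -1.056 -1.326] F [-0.06  0.12 -0.66] w 0.0009
0 (array([ 0.0122, -0.0004,  0.0002]), array([-0.06,  0.02,  0.02]))
0.2 (array([ 0.0297, -0.0029, -0.0174]), array([-0.06,  0.02,  0.02]))
0.4 (array([ 0.0466, -0.0102, -0.0342]), array([-0.06,  0.02,  0.02]))
0.6 (array([ 0.0621, -0.0222, -0.0497]), array([-0.06,  0.02,  0.02]))
0.8 (array([ 0.0755, -0.0383, -0.0632]), array([-0.06,  0.02,  0.02]))
0.95 (array([ 0.084 , -0.0527, -0.0717]), array([-0.06,  0.02,  0.02]))
1.05 (array([ 0.0888, -0.0632, -0.0764]), array([-0.06,  0.02,  0.02]))
```

View pics/wrist3.png

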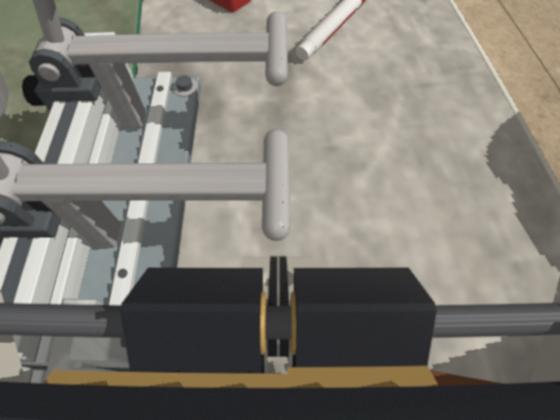

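{"name": "jog_arm", "arguments": {
  "motion": [
    [[0.012,0,0,0,0,0,0],[0.02,-0.001,-0.009,0,0,0,0],[0.03,-0.003,-0.017,0,0,0,0],[0.038,-0.006,-0.025,0,0,0,0]]
  ]
}}

```text
t: 4.7
eef_pos: [0.4868, -0.0339, 0.0825]
ee_rot: [-3.139, -0.783, -1.704]
force: [0.9, 4.0, -1.8]
width: 0.0001
```

Run:
```python
from wp import *
report()
for th in (0,.2,.4,.6,.8,.95,1.05): print(th,rel(jw(tcp(th,0,0,-.024)),R))
for n_ in("wrist",): cv2.imwrite(f"pics/{n_}4.png",optics.grab_frame(n_)[:,:,::-1])
```

```text
t 4.7 p [ 0.4868 -0.0339  0.0825] jig [-0.0918 -0.0582  0.0825] zax [-0.091 -0.7   -0.709] xax [-0.094 -0.702  0.705] q [ 0.719  0.459 -0.679  0.54  -1.136 -1.262] F [ 0.87  3.97 -1.81] w 0.0001
0 (array([-0.0262,  0.0062,  0.0264]), array([-0.12,  0.13, -0.01]))
0.2 (array([-0.0086,  0.0037,  0.0088]), array([-0.12,  0.13, -0.01]))
0.4 (array([ 0.0082, -0.0037, -0.0081]), array([-0.12,  0.13, -0.01]))
0.6 (array([ 0.0236, -0.0157, -0.0236]), array([-0.12,  0.13, -0.01]))
0.8 (array([ 0.0371, -0.0318, -0.0371]), array([-0.12,  0.13, -0.01]))
0.95 (array([ 0.0456, -0.0462, -0.0455]), array([-0.12,  0.13, -0.01]))
1.05 (array([ 0.0503, -0.0567, -0.0503]), array([-0.12,  0.13, -0.01]))
```

View pics/wrist4.png

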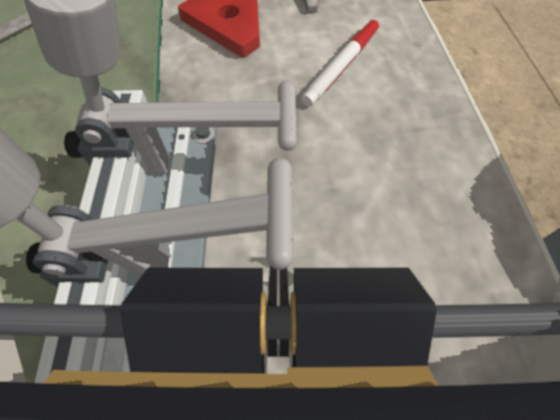

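{"name": "jog_arm", "arguments": {
  "motion": [
    [[0.01,-0.004,-0.005,0,0,0,0],[0.018,-0.01,-0.013,0,0,0,0],[0.026,-0.016,-0.021,0,0,0,0],[0.034,-0.024,-0.028,0,0,0,0],[0.04,-0.032,-0.034,0,0,0,0],[0.045,-0.039,-0.038,0,0,0,0]]
  ]
}}

```text
t: 5.35
eef_pos: [0.5274, -0.0428, 0.1433]
ee_rot: [-3.135, -0.78, -1.705]
force: [3.6, 7.6, -4.6]
width: 0.0005
```

Run:
```python
from wp import *
report()
for th in (.8,.95,1.05,1.15): print(th,rel(jw(tcp(th,0,0,-.024)),R))
for n_ in("wrist",): cv2.imwrite(f"pics/{n_}5.png",optics.grab_frame(n_)[:,:,::-1])
```

```text
t 5.35 p [ 0.5274 -0.0428  0.1433] jig [-0.0504 -0.0616  0.1433] zax [-0.088 -0.698 -0.711] xax [-0.095 -0.704  0.703] q [ 0.66   0.415 -0.565  0.551 -1.253 -1.15 ] F [ 3.6   7.63 -4.64] w 0.0005
0.8 (array([-0.0082,  0.0097,  0.0035]), array([-0.31,  0.3 , -0.07]))
0.95 (array([ 0.0002, -0.0047, -0.0049]), array([-0.31,  0.3 , -0.07]))
1.05 (array([ 0.0049, -0.0152, -0.0097]), array([-0.31,  0.3 , -0.07]))
1.15 (array([ 0.0089, -0.0264, -0.0136]), array([-0.31,  0.3 , -0.07]))
```

View pics/wrist5.png

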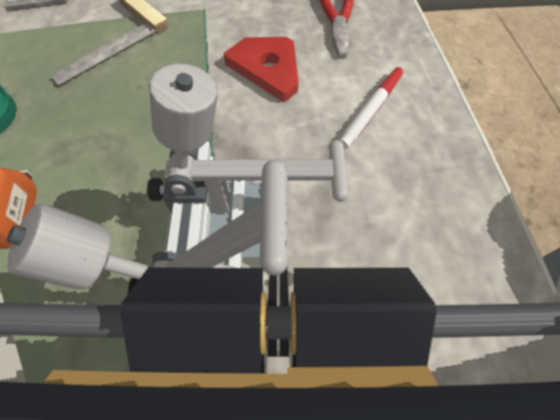

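{"name": "jog_arm", "arguments": {
  "motion": [
    [[0.008,-0.011,-0.004,0,0,0,0],[0.014,-0.022,-0.01,0,0,0,0],[0.018,-0.033,-0.014,0,0,0,0],[0.02,-0.04,-0.016,0,0,0,0]]
  ]
}}

```text
t: 5.8
eef_pos: [0.5705, -0.0476, 0.1658]
ee_rot: [-3.132, -0.77, -1.704]
force: [8.7, 10.7, -27.4]
width: 0.0005
```

Run:
```python
from wp import *
report()
for n_ in("wrist",): cv2.imwrite(f"pics/{n_}6.png",optics.grab_frame(n_)[:,:,::-1])
```

```text
t 5.8 p [ 0.5705 -0.0476  0.1658] jig [-0.007  -0.0607  0.1658] zax [-0.083 -0.691 -0.718] xax [-0.096 -0.712  0.696] q [ 0.606  0.434 -0.468  0.572 -1.291 -1.077] F [  8.68  10.74 -27.36] w 0.0005
```

View pics/wrist6.png

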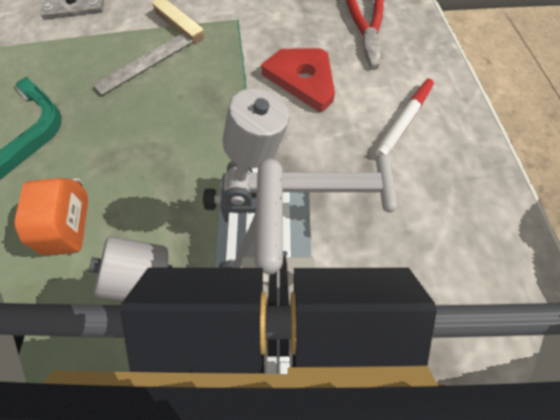

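{"name": "jog_arm", "arguments": {
  "motion": [
    [[-0.01,0.005,0,0,0,0,0],[-0.015,0.01,-0.01,0,0,0,0],[-0.015,0.02,-0.04,0,0,0,0],[-0.015,0.03,-0.08,0,0,0,0],[-0.015,0.03,-0.11,0,0,0,0],[-0.015,0.03,-0.11,0,0,0,0]]
  ]
}}

```text
t: 6.45
eef_pos: [0.553, 0.0458, 0.2378]
ee_rot: [-3.127, -0.768, -1.705]
force: [0.3, -1.0, 0.6]
width: 0.0004
```

Run:
```python
from wp import *
report()
for n_ in("wrist","side","top"): cv2.imwrite(f"pics/{n_}7.png",optics.grab_frame(n_)[:,:,::-1])
```

```text
t 6.45 p [0.553  0.0458 0.2378] jig [-0.0367  0.0296  0.2378] zax [-0.079 -0.69  -0.719] xax [-0.097 -0.713  0.695] q [ 0.756  0.396 -0.31   0.466 -1.507 -1.072] F [ 0.32 -0.97  0.61] w 0.0004
```

View pics/wrist7.png

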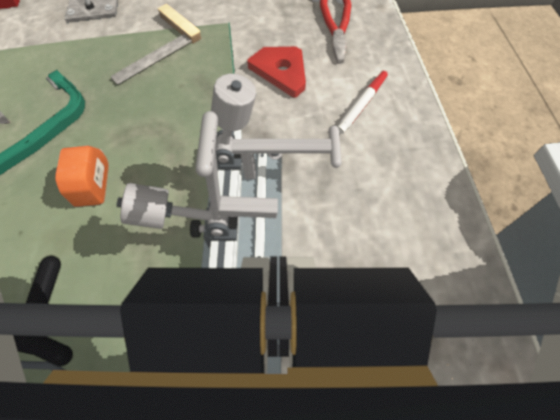

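View pics/side7.png

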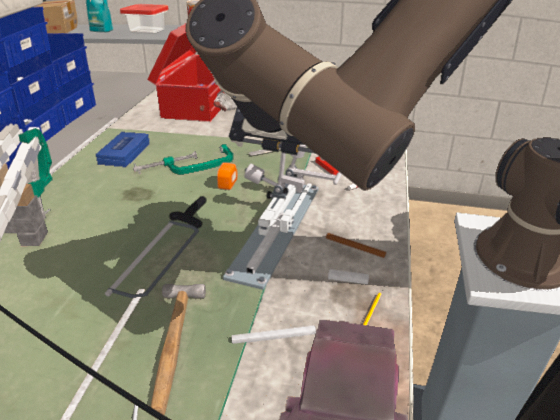

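View pics/top7.png

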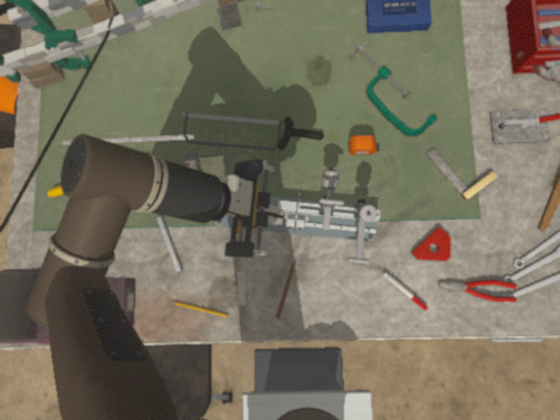

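```bash
cat >> wp.py <<'E'
R2,n2,z2=orient(-np.pi/2,np.radians(20),1)
E
python3 - <<'E'
from wp import *
print(rel(jw([0,.235,.12]),R2))
E
```

```text
(array([-0.2295, -0.0387, -0.0633]), array([ -0.45, -24.17,   0.08]))
```

{"name": "jog_arm", "arguments": {
  "motion": [
    [[-0.23,-0.039,-0.063,-0.4,-24.2,0,0],[-0.23,-0.039,-0.063,-0.4,-24.2,0,0],[-0.23,-0.039,-0.063,-0.4,-24.2,0,0],[-0.23,-0.039,-0.063,-0.4,-24.2,0,0],[-0.23,-0.039,-0.063,-0.4,-24.2,0,0],[-0.23,-0.039,-0.063,-0.4,-24.2,0,0],[-0.23,-0.039,-0.063,-0.4,-24.2,0,0],[-0.23,-0.039,-0.063,-0.4,-24.2,0,0]]
  ]
}}

```text
t: 7.4
eef_pos: [0.6165, 0.2433, 0.1193]
ee_rot: [3.141, -0.35, -1.702]
force: [0.6, 1.0, 0.4]
width: 0.0001
```

Run:
```python
from wp import *
report()
print(rel(jw([0,.22,.045]),R2))
s,p,Rc=st(); pose=(p,Rc.as_matrix())
for X in ([0,.184,.029],[0,.184,.012],[0.0085,.184,.029],[-.0085,.184,.029]): print(X,proj("wrist",jw(X),pose).round(0))
for n_ in("wrist",): cv2.imwrite(f"pics/{n_}8.png",optics.grab_frame(n_)[:,:,::-1])
```

```text
t 7.4 p [0.6165 0.2433 0.1193] jig [0.     0.2338 0.1193] zax [-0.046 -0.34  -0.939] xax [-0.123 -0.931  0.343] q [ 0.792  0.538 -0.068  0.218 -1.256 -1.022] F [0.56 1.05 0.36] w 0.0001
(array([-0.0125, -0.    ,  0.0746]), array([ 0.03, -0.05,  0.06]))
[0, 0.184, 0.029] [[280. 186.]]
[0, 0.184, 0.012] [[279. 188.]]
[0.0085, 0.184, 0.029] [[268. 186.]]
[-0.0085, 0.184, 0.029] [[291. 186.]]
```

View pics/wrist8.png

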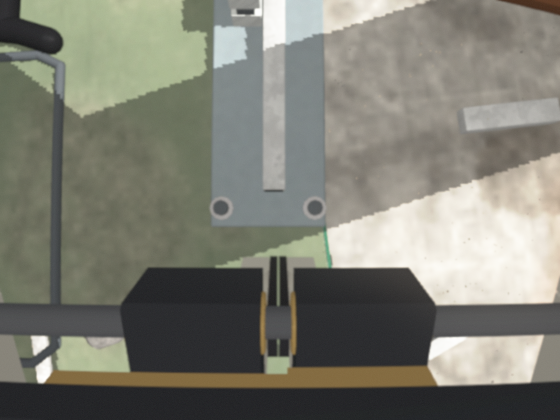

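Run:
```python
from wp import *
for h in (.045,.03,.02,.01): print(rel(jw([.004,.212,h]),R2))
```

```text
(array([-0.005 , -0.0038,  0.0779]), array([-0.01,  0.  ,  0.04]))
(array([-0.0101, -0.0038,  0.092 ]), array([-0.01,  0.  ,  0.04]))
(array([-0.0136, -0.0038,  0.1014]), array([-0.01,  0.  ,  0.04]))
(array([-0.017 , -0.0038,  0.1108]), array([-0.01,  0.  ,  0.04]))
```

{"name": "jog_arm", "arguments": {
  "motion": [
    [[-0.005,-0.004,0.04,0,0,0,0],[-0.005,-0.004,0.078,0,0,0,0],[-0.005,-0.004,0.078,0,0,0,0],[-0.005,-0.004,0.078,0,0,0,0]]
  ]
}}

```text
t: 7.85
eef_pos: [0.6181, 0.2204, 0.0461]
ee_rot: [-3.141, -0.35, -1.703]
force: [0.5, 1.1, 1.2]
width: 0.0003
```

Run:
```python
from wp import *
report()
print(rel(jw([.004,.212,.01]),R2))
s,p,Rc=st(); pose=(p,Rc.as_matrix())
for X in ([0.004,.182,.029],): print(X,proj("wrist",jw(X),pose).round(0))
for n_ in("wrist","side"): cv2.imwrite(f"pics/{n_}9.png",optics.grab_frame(n_)[:,:,::-1])
a=cv2.imread("pics/side9.png")[170:295,195:345]; cv2.imwrite("pics/side9z.png",cv2.resize(a,None,fx=4,fy=4,interpolation=cv2.INTER_CUBIC))
```

```text
t 7.85 p [0.6181 0.2204 0.0461] jig [0.0046 0.2113 0.0461] zax [-0.045 -0.34  -0.94 ] xax [-0.124 -0.931  0.342] q [ 0.766  0.591 -0.169  0.242 -1.101 -1.04 ] F [0.51 1.14 1.23] w 0.0003
(array([-0.0131,  0.0006,  0.0337]), array([-0.02, -0.03,  0.01]))
[0.004, 0.182, 0.029] [[281. 208.]]
```

View pics/wrist9.png

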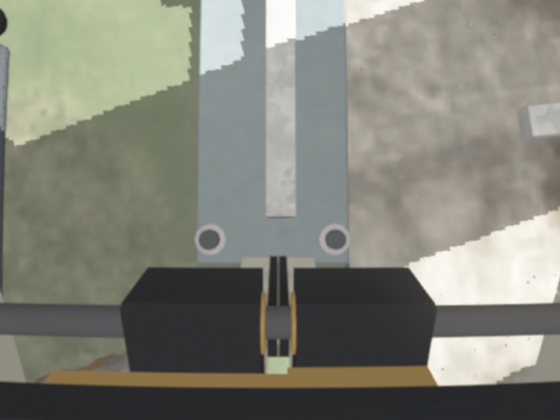

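View pics/side9z.png

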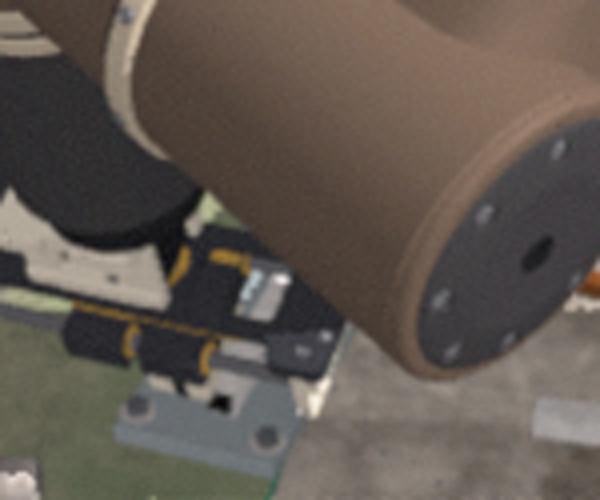

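{"name": "jog_arm", "arguments": {
  "motion": [
    [[-0.005,0,0.013,0,0,0,0],[-0.01,0,0.026,0,0,0,0],[-0.011,0,0.029,0,0,0,0],[-0.011,0,0.029,0,0,0,0]]
  ]
}}

```text
t: 8.35
eef_pos: [0.6187, 0.2222, 0.0152]
ee_rot: [-3.14, -0.348, -1.703]
force: [0.3, -0.0, -0.5]
width: 0.0005
```

Run:
```python
from wp import *
report()
print(rel(jw([.004,.212,.006]),R2))
for n_ in("wrist","side"): cv2.imwrite(f"pics/{n_}10.png",optics.grab_frame(n_)[:,:,::-1])
a=cv2.imread("pics/side10.png")[170:295,195:345]; cv2.imwrite("pics/side10z.png",cv2.resize(a,None,fx=4,fy=4,interpolation=cv2.INTER_CUBIC))
```

```text
t 8.35 p [0.6187 0.2222 0.0152] jig [0.005  0.2131 0.0152] zax [-0.044 -0.339 -0.94 ] xax [-0.124 -0.932  0.341] q [ 0.767  0.624 -0.192  0.25  -1.044 -1.056] F [ 0.29 -0.03 -0.49] w 0.0005
(array([-0.0021,  0.001 ,  0.009 ]), array([-0.09,  0.04,  0.05]))
```

View pics/wrist10.png

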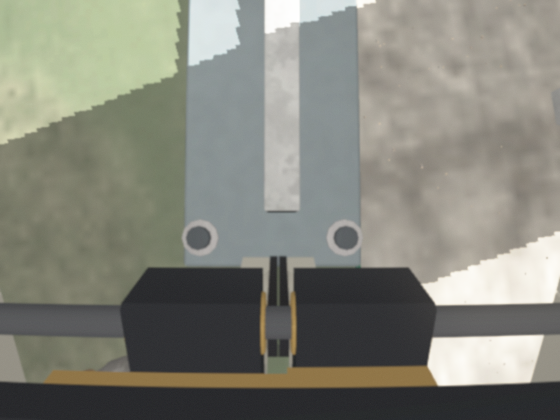

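View pics/side10z.png

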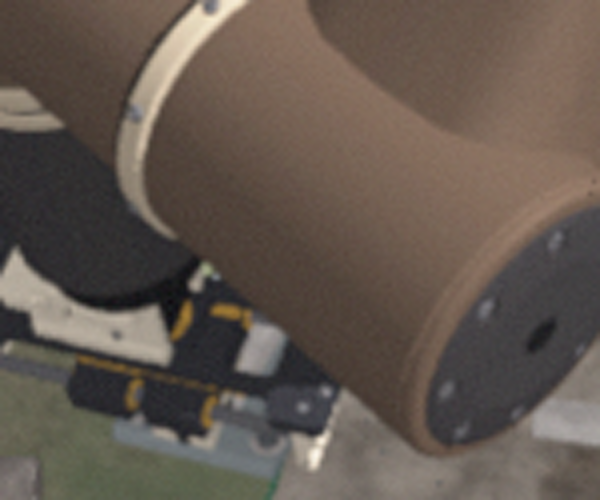

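{"name": "jog_arm", "arguments": {
  "motion": [
    [[-0.002,0,0.009,0,0,0,0],[-0.002,0,0.009,0,0,0,0],[-0.002,0,0.009,0,0,0,0]]
  ]
}}

```text
t: 8.75
eef_pos: [0.619, 0.2212, 0.0068]
ee_rot: [-3.139, -0.348, -1.703]
force: [0.0, 0.7, 0.3]
width: 0.0007
```

Run:
```python
from wp import *
report()
for y in (.18,.15,.10): print(rel(jw([.004,y,.006]),R2))
```

```text
t 8.75 p [0.619  0.2212 0.0068] jig [0.0054 0.2122 0.0068] zax [-0.043 -0.338 -0.94 ] xax [-0.124 -0.932  0.341] q [ 0.765  0.632 -0.201  0.253 -1.027 -1.06 ] F [0.03 0.74 0.28] w 0.0007
(array([0.03  , 0.0015, 0.0117]), array([-0.13,  0.08,  0.03]))
(array([0.0582, 0.0015, 0.0219]), array([-0.13,  0.08,  0.03]))
(array([0.1052, 0.0016, 0.0389]), array([-0.13,  0.08,  0.03]))
```

{"name": "jog_arm", "arguments": {
  "motion": [
    [[0.01,0.001,0.0035,0,0,0,0],[0.02,0.001,0.0075,0,0,0,0],[0.03,0.001,0.0115,0,0,0,0],[0.04,0.001,0.015,0,0,0,0],[0.05,0.001,0.0185,0,0,0,0],[0.058,0.001,0.022,0,0,0,0],[0.058,0.001,0.022,0,0,0,0]]
  ]
}}

```text
t: 9.45
eef_pos: [0.6094, 0.1582, 0.006]
ee_rot: [-3.14, -0.348, -1.704]
force: [0.6, 0.4, 1.0]
width: 0.0006
```

Run:
```python
from wp import *
report()
for y in (.10,.08): print(rel(jw([.004,y,.006]),R2))
for n_ in("wrist",): cv2.imwrite(f"pics/{n_}11.png",optics.grab_frame(n_)[:,:,::-1])
```

```text
t 9.45 p [0.6094 0.1582 0.006 ] jig [0.0043 0.1485 0.006 ] zax [-0.044 -0.339 -0.94 ] xax [-0.125 -0.932  0.341] q [ 0.704  0.586 -0.307  0.284 -0.959 -1.034] F [0.61 0.4  0.98] w 0.0006
(array([0.0456, 0.0003, 0.0165]), array([-0.08,  0.04, -0.03]))
(array([0.0644, 0.0003, 0.0233]), array([-0.08,  0.04, -0.03]))
```

View pics/wrist11.png

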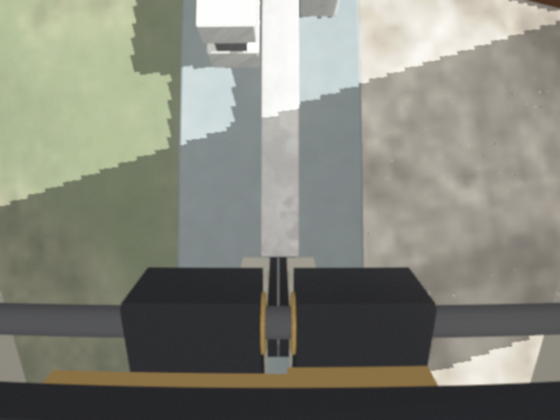

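{"name": "jog_arm", "arguments": {
  "motion": [
    [[0.009,0,0.0033,0,0,0,0],[0.018,0,0.0066,0,0,0,0],[0.027,0,0.01,0,0,0,0],[0.036,0,0.013,0,0,0,0],[0.045,0,0.0163,0,0,0,0],[0.054,0,0.0195,0,0,0,0],[0.06,0,0.0217,0,0,0,0],[0.06,0,0.0217,0,0,0,0]]
  ]
}}

```text
t: 10.3
eef_pos: [0.6005, 0.0941, 0.006]
ee_rot: [-3.141, -0.349, -1.705]
force: [0.1, -0.6, 0.5]
width: 0.0006
```

Run:
```python
from wp import *
report()
for y in (.07,.06): print(rel(jw([.004,y,.006]),R2))
for n_ in("wrist","top"): cv2.imwrite(f"pics/{n_}12.png",optics.grab_frame(n_)[:,:,::-1])
a=cv2.imread("pics/top12.png")[170:290,240:400]; cv2.imwrite("pics/top12z.png",cv2.resize(a,None,fx=5,fy=5,interpolation=cv2.INTER_CUBIC))
```

```text
t 10.3 p [0.6005 0.0941 0.006 ] jig [0.004  0.0838 0.006 ] zax [-0.045 -0.339 -0.94 ] xax [-0.125 -0.931  0.342] q [ 0.631  0.546 -0.401  0.322 -0.897 -1.001] F [ 0.12 -0.61  0.52] w 0.0006
(array([ 0.013 , -0.    ,  0.0047]), array([-0.03, -0.  , -0.06]))
(array([ 0.0224, -0.    ,  0.0081]), array([-0.03, -0.  , -0.06]))
```

View pics/wrist12.png

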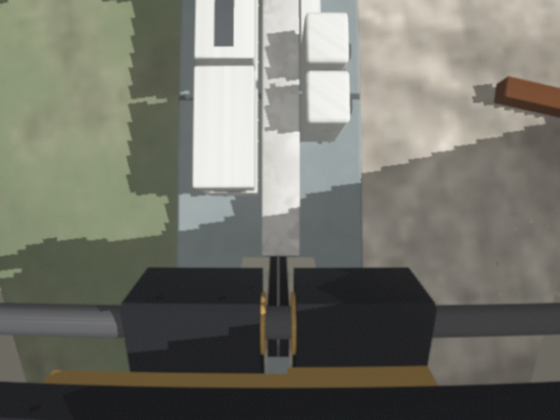

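View pics/top12z.png

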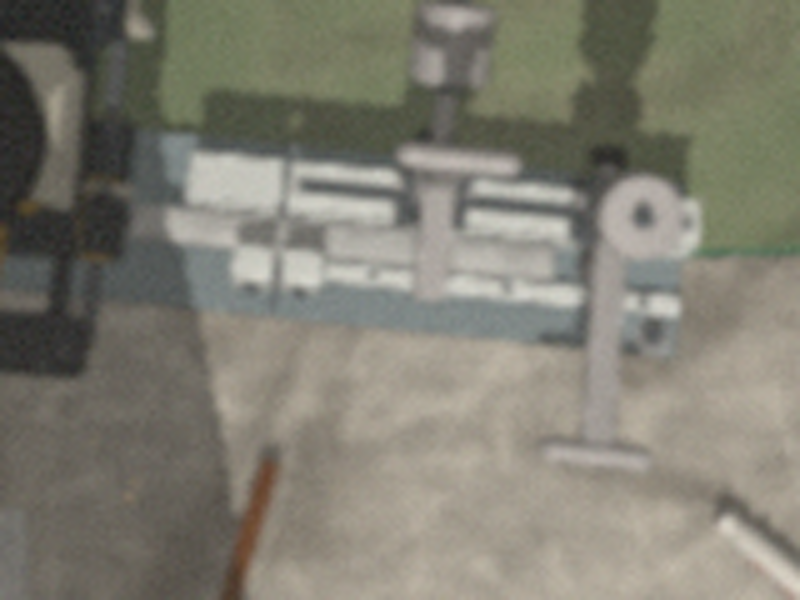

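Run:
```python
from wp import *
for y in(-.13,-.135,-.14,-.145,-.15,-.155,-.16): print(y,(proj("top",jw([.002,y,.029]))[0]-[240,170]+.5)*5)
print((proj("top",jw([-.098,-.165,.075]))[0]-[240,170]+.5)*5)
```

```text
-0.13 [532.51358036 257.82757682]
-0.135 [542.21901711 258.82790908]
-0.14 [551.93015879 259.82884437]
-0.145 [561.64705929 260.83038827]
-0.15 [571.3697726  261.83254635]
-0.155 [581.09835284 262.8353242 ]
-0.16 [590.83285425 263.83872743]
[600.14586091 451.83377924]
```

{"name": "jog_arm", "arguments": {
  "motion": [
    [[0.004,0,0.0015,0,0,0,0],[0.008,0,0.003,0,0,0,0],[0.0105,0,0.0038,0,0,0,0],[0.012,0,0.0043,0,0,0,0],[0.0135,0,0.0048,0,0,0,0]]
  ]
}}

```text
t: 10.9
eef_pos: [0.5991, 0.0808, 0.0061]
ee_rot: [-3.14, -0.349, -1.704]
force: [0.2, 1.3, -1.2]
width: 0.0005
```

Run:
```python
from wp import *
report()
cv2.imwrite("pics/top13.png",optics.grab_frame("top")[:,:,::-1])
a=cv2.imread("pics/top13.png")[170:290,240:400]; cv2.imwrite("pics/top13z.png",cv2.resize(a,None,fx=5,fy=5,interpolation=cv2.INTER_CUBIC))
```

```text
t 10.9 p [0.5991 0.0808 0.0061] jig [0.0043 0.0704 0.0061] zax [-0.044 -0.339 -0.94 ] xax [-0.125 -0.931  0.342] q [ 0.615  0.538 -0.419  0.331 -0.883 -0.994] F [ 0.16  1.32 -1.16] w 0.0005
```

View pics/top13z.png

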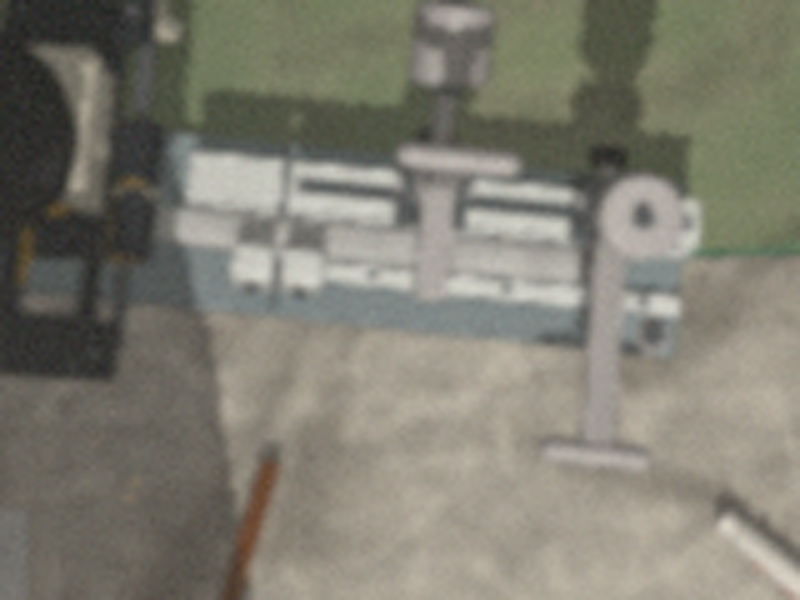

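{"name": "jog_arm", "arguments": {
  "motion": [
    [[0.001,0,0.0004,0,0,0,0],[0.002,0,0.0007,0,0,0,0],[0.003,0,0.001,0,0,0,0]]
  ]
}}

```text
t: 11.25
eef_pos: [0.6002, 0.0796, 0.0063]
ee_rot: [-3.137, -0.345, -1.704]
force: [0.3, 9.7, -1.2]
width: 0.0003
```

{"name": "jog_arm", "arguments": {
  "motion": [
    [[0.001,0,0.0004,0,0,0,0],[0.002,0,0.0007,0,0,0,0],[0.002,0,0.0007,0,0,0,0]]
  ]
}}

```text
t: 11.55
eef_pos: [0.6015, 0.0796, 0.0065]
ee_rot: [-3.135, -0.342, -1.703]
force: [0.4, 7.2, -1.3]
width: 0.0002
```

Run:
```python
from wp import *
report()
```

```text
t 11.55 p [0.6015 0.0796 0.0065] jig [0.0068 0.0695 0.0065] zax [-0.037 -0.333 -0.942] xax [-0.124 -0.934  0.335] q [ 0.61   0.534 -0.423  0.335 -0.873 -0.991] F [ 0.42  7.25 -1.31] w 0.0002
```

{"name": "jog_arm", "arguments": {
  "motion": [
    [[-0.01,0,-0.0036,0,0,0,0],[-0.03,0,-0.011,0,0,0,0],[-0.05,0,-0.03,0,0,0,0],[-0.07,0,-0.06,0,0,0,0],[-0.1,0,-0.1,0,0,0,0],[-0.1,0,-0.13,0,0,0,0],[-0.1,0,-0.13,0,0,0,0]]
  ]
}}

```text
t: 12.25
eef_pos: [0.6209, 0.221, 0.0993]
ee_rot: [-3.129, -0.338, -1.701]
force: [-0.1, 1.2, 0.5]
width: 0.0005
```

Run:
```python
from wp import *
report()
for n_ in("wrist","top","side"): cv2.imwrite(f"pics/{n_}14.png",optics.grab_frame(n_)[:,:,::-1])
a=cv2.imread("pics/top14.png")[170:290,240:400]; cv2.imwrite("pics/top14z.png",cv2.resize(a,None,fx=5,fy=5,interpolation=cv2.INTER_CUBIC))
a=cv2.imread("pics/side14.png")[130:295,215:405]; cv2.imwrite("pics/side14z.png",cv2.resize(a,None,fx=3.6,fy=3.6,interpolation=cv2.INTER_CUBIC))
s,p,Rc=st(); pose=(p,Rc.as_matrix())
print(proj("wrist",[jw([.004,.065,.029]),jw([.004,-.155,.029])],pose), proj("top",[jw([.004,-.155,.029])]))
```

```text
t 12.25 p [0.6209 0.221  0.0993] jig [0.0074 0.2122 0.0993] zax [-0.031 -0.33  -0.943] xax [-0.123 -0.935  0.331] q [ 0.765  0.533 -0.13   0.236 -1.178 -1.014] F [-0.12  1.22  0.47] w 0.0005
[[ 282.5061226    49.86372257]
 [ 282.93962695 -211.68888877]] [[355.77987086 221.30569939]]
```

View pics/wrist14.png

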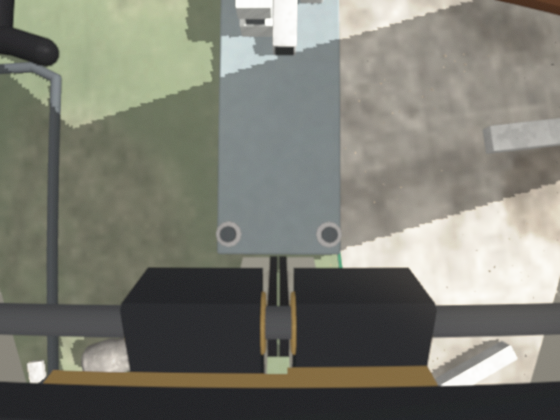

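View pics/top14z.png

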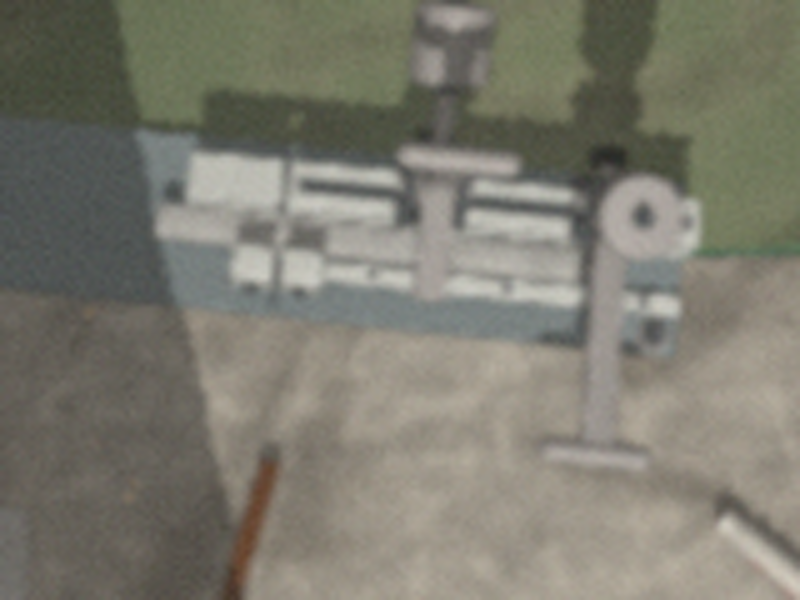

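View pics/side14z.png

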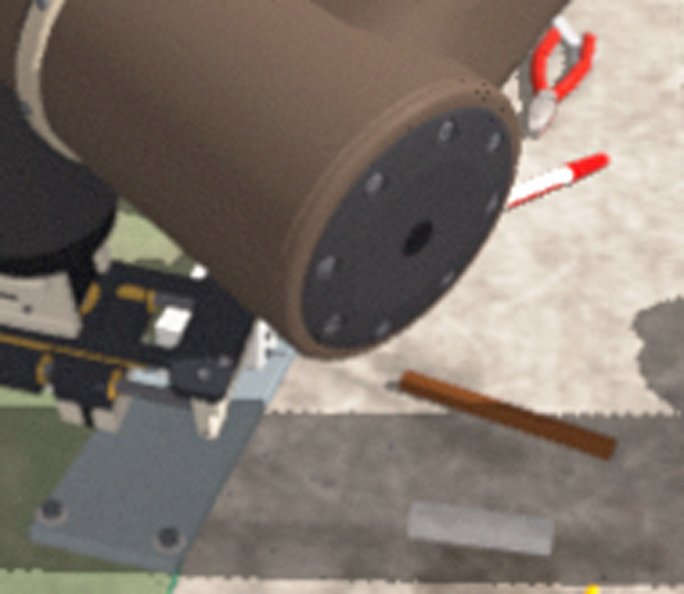

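Run:
```python
from station import arm
print(arm.job_done())
```

```text
the job is handed in; nothing more can be done
None
```

I raised the near stop's arm and pushed the tube along the fence against the second stop, then handed the job in at about 12.4 s of the 51 s allowed. `job_done` gives no verdict, so what follows is from my own checks.

**Near stop:** I pushed the finger bar up from below with the closed fingers. After I backed off, the pictures showed the arm standing raised by itself, with its weight behind the fence. It was still raised in the last top picture. Near the end of the lift the tool force reached about 27 N as the bar met its rest.

**Tube:** I pushed it by its back end until it stopped advancing, with 7–10 N of contact. The tube's front was then at about y = -0.155 m in the jig frame, close to the -0.157 m I had guessed for the stop's face. The contact force is my main evidence that it butts; the camera is not fine enough to confirm the 3 mm limit. The last pictures, taken after I withdrew the arm, show:
- the tube lying straight in the channel;
- its front at the second stop, with no rebound visible;
- that stop's arm down and unmoved.

The offcut and marker looked undisturbed. I did not measure how far any of the three bystanders moved.

**Disagreement:** the fingertips appeared about 13 mm behind the TCP in the side and wrist pictures, not 22 mm ahead as stated. Lowering to TCP z = 0.015 m without touching the bed agreed with the pictures, so I planned both pushes on that.

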